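Scoop a nodule from the specimen jar onto the balance

TASK

Weigh the nodule that lies in the taller glass jar. Take the standing scoop by its grip, dip it lip-down at a slant through the jar's neck, get the nodule into the bowl, right the scoop and lift it out. Stand the scoop upright, bowl in the middle of the balance pan, with the nodule still in it, and let go.

Things in the scene. Friction and masses are not known exactly. Their poses are not given: they have to be found in the camera images.
- scoop_grip (a point): Loose steel scoop (120 g) standing on its flat bottom. This point is the centre of its dark wooden grip, an upright bar 16 x 16 x 60 mm, 170 mm above the underside (overall height 200). A 5 x 10 mm stem joins it to the bowl's back. Axes: z up the handle, -x from handle towards the open lip, y across. Lip edge: 47 mm in -x, 170 mm below. Held across y, it may pivot when pushed; across x, not.
- scoop_bowl (a point): Middle of the scoop's bowl, 12 mm above its underside, 22.5 mm in -x and 158 mm below the grip point; same axes. Bowl 44 mm wide (39 inside), 44 mm from lip edge to the back wall's outside, stem right behind. Back wall 24 mm high, sides 17. The lip, 30 mm wide, is a ramp 6 mm long up to a crest 2.5 mm high; behind it the floor falls by 2 degrees, so a ball past the crest stays in while level.
- jar_floor (a point): The taller, narrow-necked round glass jar, fixed to the bench, 110 mm high. This point is the centre of its flat inner floor, 6 mm above the bench; z up, rim 104 mm above this point. The neck is 84 mm wide inside (from the rim down to 18 mm below it), widening over the next 18 mm to the body, 124 mm wide inside; outside diameter 132 mm, wall 4 mm.
- nodule: Loose reddish-brown round iron-ore nodule, a ball 24 mm in diameter, about 35 g; this point is its centre. It starts at rest on the jar's inner floor, 4 to 26 mm from the jar's centre towards the robot (-x), up to 12 mm to either side. Smooth, rolls easily; pushed by the lip against the jar's wall it rides onto the lip, and rolls back into the bowl when the lip is then raised 15 to 20 degrees.
- pan (a point): Centre of the top face of the balance's square steel pan, 64 mm above the bench; the pan is 140 mm (x) by 150 mm (y), flat and rigid. The white balance body, 210 x 170 mm, 49 mm high, reaches 135 mm from this point in -x and 75 mm in +x. z up. Fixed to the bench.
Not all that is in view belongs to the job. Several things look just like the part that bears scoop_grip: the one meant starts farthest to the robot's right.

How it is judged:
By the outcome, as a careful person would: the job done as asked, in the order asked, and still so for the second after the job is handed in, with the robot touching nothing.
It also fails if it takes over 51 s, if anything falls off the work surface, if the arm or the gripper's body presses on something with over 40 N, if the wrist force passes 120 N, or if a joint passes its speed limit or range.

ROBOT

A 7-joint arm with a two-finger parallel gripper is mounted at the origin on the work surface. World frame = base frame: x ahead of the robot, y to its left, z up, the work surface at z = 0. Lengths are in m, angles in rad, forces in N, time in s.
With the tool pointing down it reaches from about 0.4 to 0.85 m from the base axis. Payload 10.4 kg.
Tool frame: the origin (TCP) lies at the very end of the fingers, on their centre line; the grasp point (between the pads) lies r.grip_depth behind it (r.grip_depth is the distance from the TCP to the grasp point, in m); y points along the fingers, z is the direction in which the jaws open and shut, and the axes are right-handed (so a half turn about y gives the same grasp; the last joint's range is limited). The gripper opens to 87 mm and grips with 3 to 60 N. Pads are 19 mm wide; open, the fingers measure 117 mm over their backs; the gripper's body (75 mm by 190 mm) begins 51 mm behind the grasp point.
Start: joints at [-1.329, 0.332, -0.065, 1.46, 0.022, 1.35, -0.088], TCP at [0.164, 0.603, 0.223] pointing down, gripper open.
Joint ranges: [-2.6, 2.6], [-0.5, 2.12], [-1.47, 1.34], [0.16, 2.42], [-1.27, 4.41], [0.06, 2.06], [-2.6, 2.6]. Speed limits (rad/s): [2.22, 2.22, 2.79, 2.79, 3.14, 3.14, 3.14].

INTERFACE

Orientations are given as a unit quaternion [x, y, z, w].
In Python, from bench import r gives the robot as it stands.
- The arm moves only by the shell command python3 -m jog 'ROWS' [OPENING] [FORCE]. ROWS is JSON, a list of rows, each a list of 6 numbers: the shift along the tool's x, y, z in m, then the turn, a rotation vector about the tool's x, y, z in degrees. A call has 1 to 12 rows; each row shifts and turns the pose as measured when the row begins, along the tool's axes as they then stand; what a row does not reach is not made up. A row lasts 1/12 s, in which the tool goes at most 41.7 mm and 7.16 degrees, less where a joint would pass 70% of its speed; a pose out of reach is approached as far as the arm can. A call with a gripper value outside its range is refused whole. OPENING is the opening, from -1 (shut) to 1 (fully open), so that 0 is half open, set as the call begins (- or left out, the last holds). The fingers move at their own pace and stop on an object; FORCE is the grip in N (left out, the last holds). Time passes only in rows, so rows that do not move let the fingers close. It gives the time, the measured TCP pose, the force and the opening at its end, in the units of the state.
- r.read_state(): the state, without advancing time (a new reading comes with each control period).
- r.camera(name): name is "side" or "top" or "wrist"; returns a dict with "image" (400x640x3 uint8, red, green, blue), "range_z" (400x640 float32, m along the optical axis (not along the pixel's ray), 0 where there is no reading), "K" (3x3 intrinsics, pixels), "R" (3x3) and "t" (3): a world point X has camera coordinates R X + t. Camera axes: x right, y down, z forward; pixel columns grow to the right and rows downward; lengths in m; the calibration is good to about 2 mm. A picture is of the moment at which its call begins.
- r.close_job(): hands the job in, once; it reports no verdict.
The state is a dict: "time": time; "joint_positions": joint angles; "joint_vel": joint speeds; "joint_torque": joint torques, N m; "ee_pos": TCP position; "eef_rot": TCP orientation; "ft_force": force on the tool from outside, world axes, zero at the start; "torque": the same for the moment, N m; "width": finger opening in m.
Only numpy, scipy, OpenCV 4.12 (cv2) and the standard library are available. Lean on these libraries where they do the work, as an engineer would, in place of code of your own. Each camera call takes 0.05 s, during which the arm holds its last target. There are 200 camera calls.

## Working session

There is one attempt and no reset: what is moved stays moved. The work goes in short steps, Python scripts to look and compute and a shell command to move; the robot and the scene stay as the last step left them, time stands still between calls to the robot, and variables do not carry over. Pictures are saved under pics/ and viewed, about 8 in all and at most 12, crops included, and the job is handed in when it is done.

```bash
mkdir -p pics; ls; python3 - <<'E'
from bench import r
import cv2,numpy as np
print(r.grip_depth, r.read_state())
ims=[]
for n in("side","top"):
    c=r.camera(n); np.savez(f"{n}0.npz",**c); ims.append(c["image"]); print(n,c["K"].tolist(),c["R"].round(3).tolist(),c["t"])
    cv2.imwrite(f"pics/{n}0.png",c["image"][:,:,::-1])
E
```

```text
pics
0.0187 {'time': 0.0, 'joint_positions': array([-1.32860601,  0.33287505, -0.0646585 ,  1.46094474,  0.0215733 ,
        1.34989659, -0.08852627]), 'joint_vel': array([ 1.12896189e-03, -1.07162377e-03, -1.13714638e-03, -5.49148124e-05,
       -1.64718658e-03, -9.05360209e-04, -1.42689323e-04]), 'joint_torque': array([ 6.19342482e-04, -6.23268914e+01,  2.48723407e-02, -3.89889443e+01,
       -6.13184203e-02,  4.00014070e-02,  1.73604603e-04]), 'ee_pos': array([0.16348619, 0.60283605, 0.22175021]), 'eef_rot': array([ 0.70141926, -0.09340964,  0.0933141 , -0.70041284]), 'ft_force': array([-0.41527782,  0.7832855 ,  0.04094688]), 'torque': array([-0.02708722,  0.04946975,  0.02376104]), 'width': 0.08708656003494528}
side [[491.21206343110674, 0.0, 316.26463811829814], [0.0, 491.21206343110674, 200.86718926345708], [0.0, 0.0, 1.0]] [[0.871, -0.491, -0.007], [-0.304, -0.529, -0.792], [0.385, 0.692, -0.61]] [-0.43614086  0.24756861  0.72362657]
top [[426.3850607799671, 0.0, 324.77384834745703], [0.0, 426.3850607799671, 206.18380499388056], [0.0, 0.0, 1.0]] [[0.004, -1.0, 0.002], [-0.991, -0.004, -0.133], [0.133, -0.001, -0.991]] [-0.00096065  0.50061392  0.78680437]
```

View pics/side0.png

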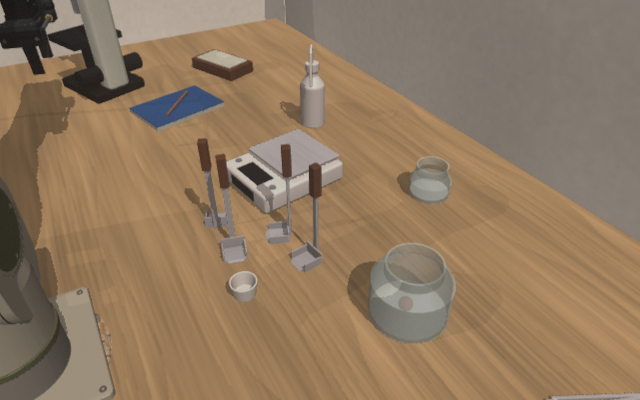

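View pics/top0.png

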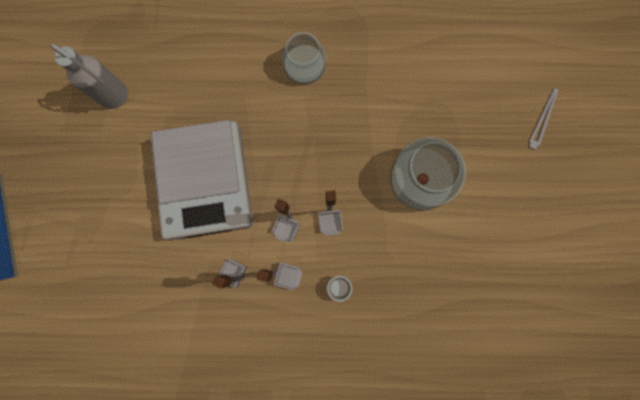

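Candidates (top image): four identical scoops with grips at (330,197), (282,207), (265,275), (220,282). The robot's right is -y, which is image right, so I choose (330,197), the one with its bowl at (330,222). The taller jar is at (428,173), with the nodule at (423,179). The small jar at (303,58) is a decoy. Next I'll measure and check a close crop.

```bash
cat > h.py <<'E'
import numpy as np,cv2
from scipy.spatial.transform import Rotation as Ro
def cloud(c):
    v,u=np.mgrid[0:400,0:640]; z=c["range_z"]; K=c["K"]
    p=np.stack([(u-K[0,2])/K[0,0]*z,(v-K[1,2])/K[1,1]*z,z],-1)
    w=(p-c["t"])@c["R"]; w[z==0]=np.nan; return w
def ray(c,u,v,h):
    K=c["K"]; d=c["R"].T@np.array([(u-K[0,2])/K[0,0],(v-K[1,2])/K[1,1],1]); o=-c["R"].T@c["t"]
    return o+d*(h-o[2])/d[2]
def proj(c,X):
    q=c["R"]@np.asarray(X)+c["t"]; q=c["K"]@q; return q[:2]/q[2]
E
python3 - <<'E'
from h import *
np.set_printoptions(precision=4,suppress=True)
T=dict(np.load("top0.npz"));S=dict(np.load("side0.npz"))
for n,c in(("top",T),("side",S)):
    w=cloud(c);im=c["image"].astype(int); x,y,z=w[...,0],w[...,1],w[...,2]
    print(n)
    # pan
    m=(abs(z-.064)<.006)&(x>.4)&(x<.8)&(y>.1)&(y<.5)
    P=w[m]; print("pan",m.sum(),np.median(P,0),np.percentile(P,[1,99],axis=0).tolist(), cv2.minAreaRect(P[:,:2].astype(np.float32)))
    # grips
    m=(z>.135)&(z<.21)&(y>-.15)&(y<.35)&(x>.2)&(x<.6)
    k,l,st,ce=cv2.connectedComponentsWithStats(m.astype(np.uint8))
    for i in range(1,k):
        if st[i,4]>15: P=w[l==i];print("grip",st[i],ce[i],P.mean(0),P.min(0),P.max(0))
    # nodule
    R,G,B=im[...,0],im[...,1],im[...,2]
    m=(R>1.6*G)&(x<1.2)
    m=(R-G>25)&(R>1.55*G)&(R>60)
    k,l,st,ce=cv2.connectedComponentsWithStats(m.astype(np.uint8))
    for i in range(1,k):
        if st[i,4]>25: print("red",st[i],ce[i],np.nanmedian(w[l==i],0),ray(c,*ce[i],.018))
w=cloud(T);z=w[...,2]
for rr in range(120,220,10): print(rr,np.round(z[rr,385:470:6],3))
a=cv2.resize(T["image"][160:260,250:370],None,fx=5,fy=5,interpolation=2); b=cv2.resize(T["image"][130:215,380:475],None,fx=5,fy=5,interpolation=2)[:500,:475]
b=cv2.copyMakeBorder(b,0,500-b.shape[0],0,0,0); cv2.imwrite("pics/c1.png",cv2.resize(np.hstack([a,b]),(800,372))[:,:,::-1])
E
```

```text
top
pan 5930 [0.581  0.2474 0.0638] [[0.507204606091105, 0.1688015639773307, 0.06016320235864499], [0.7177532647997499, 0.42020409100294304, 0.06717067602892665]] ((0.6410430073738098, 0.2894250750541687), (0.3370892107486725, 0.19314998388290405), 35.61378860473633)
grip [325 191  11  16 154] [329.9286 198.0195] [ 0.4923 -0.0069  0.1903] [ 0.486  -0.0152  0.1441] [0.5024 0.0008 0.202 ]
grip [274 199  16  17 171] [281.5614 206.7778] [0.4786 0.0683 0.1879] [0.4707 0.0602 0.1432] [0.4894 0.0792 0.2012]
grip [256 270  17  12 165] [264.2424 275.4788] [0.3731 0.0925 0.1904] [0.3639 0.0854 0.1419] [0.3814 0.1039 0.2013]
grip [212 275  21  14 218] [222.1376 281.1376] [0.3642 0.1572 0.1856] [0.354  0.1504 0.1404] [0.3734 0.1696 0.2028]
red [418 174  10  10  63] [422.5238 178.3968] [ 0.5572 -0.1903  0.0272] [ 0.5589 -0.1922  0.018 ]
red [326 192   9   9  46] [330.3913 195.6087] [ 0.4956 -0.0084  0.1996] [ 0.5237 -0.0101  0.018 ]
red [276 200   8  10  38] [280.0789 204.6579] [0.4799 0.0696 0.1992] [0.5054 0.0885 0.018 ]
red [257 271  12   9  51] [262.6863 275.1961] [0.374  0.0932 0.1996] [0.36
[... 1268 characters left out ...]
 0.107  0.074 -0.003 -0.002]
160 [-0.    -0.001  0.074  0.084  0.096  0.006  0.007  0.006  0.005  0.008
  0.007  0.028  0.107  0.076 -0.001]
170 [ 0.004  0.024  0.077  0.087  0.106  0.005  0.009  0.006  0.007  0.007
  0.005  0.005  0.098  0.081 -0.002]
180 [ 0.003  0.027  0.073  0.082  0.091  0.112  0.029  0.028  0.007  0.004
  0.006  0.005  0.111  0.078 -0.002]
190 [-0.003  0.     0.046  0.077  0.081  0.089  0.094  0.107  0.112  0.111
  0.11   0.085  0.079 -0.001 -0.001]
200 [-0.     0.001 -0.003  0.033  0.065  0.077  0.081  0.081  0.085  0.082
  0.079  0.075  0.    -0.002 -0.003]
210 [ 0.002 -0.     0.001 -0.001  0.002  0.002  0.012  0.013  0.001  0.001
 -0.003 -0.     0.     0.001  0.001]
```

View pics/c1.png

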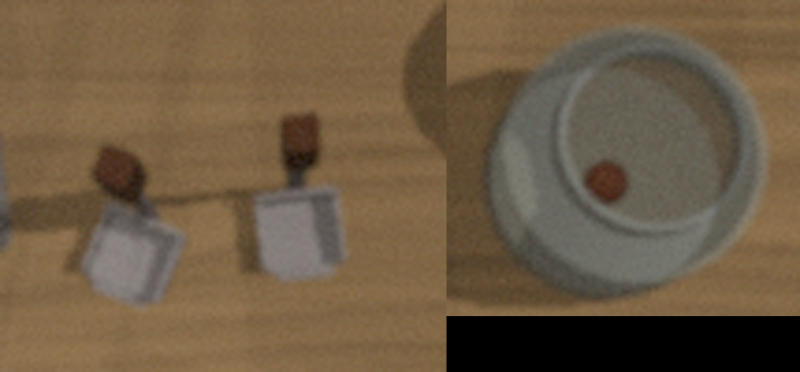

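Crop: the chosen scoop (grip (300,140), bowl (298,235) in the crop) stands nearly square to the bench axes, and the nodule shows clearly through the neck. I'll refine the jar, the yaw and the pan, and check the insertion geometry.

```bash
cat > m.py <<'E'
from h import *
from scipy.optimize import least_squares as LS
np.set_printoptions(precision=4,suppress=True)
T=dict(np.load("top0.npz"));S=dict(np.load("side0.npz"))
for n,c in(("top",T),("side",S)):
    w=cloud(c); x,y,z=w[...,0],w[...,1],w[...,2]
    near=(abs(x-.575)<.1)&(abs(y+.2)<.1)
    for lo,hi,R in((.1,.118,.044),(.02,.07,.066)):
        P=w[near&(z>lo)&(z<hi)][:,:2]
        f=LS(lambda p:np.hypot(*(P-p[:2]).T)-p[2],[.575,-.2,R],loss="soft_l1",f_scale=.003); print(n,"jar",lo,len(P),f.x)
    m=(abs(z-.064)<.005)&(x>.45)&(x<.68)&(y>.12)&(y<.36); k,l,st,ce=cv2.connectedComponentsWithStats(m.astype(np.uint8)); i=1+st[1:,4].argmax()
    P=w[l==i][:,:2]; print("pan",cv2.minAreaRect(P.astype(np.float32)),P.min(0),P.max(0))
    m=(z>.008)&(z<.03)&(abs(x-.47)<.04)&(abs(y+.008)<.035); P=w[m][:,:2]
    print("bowl",m.sum(),cv2.minAreaRect(P.astype(np.float32)),P.min(0),P.max(0),P.mean(0))
    m=(z>.196)&(z<.206)&(abs(x-.493)<.03)&(abs(y+.008)<.03);P=w[m]; print("griptop",m.sum(),P.mean(0),cv2.minAreaRect(P[:,:2].astype(np.float32)))
print(Ro.from_quat([0.7014,-0.0934,0.0933,-0.7004]).as_matrix())
E
python3 m.py
```

```text
top jar 0.1 473 [ 0.5613 -0.193   0.0438]
top jar 0.02 600 [ 0.561  -0.1918  0.0632]
pan ((0.5807563662528992, 0.2461867332458496), (0.14034977555274963, 0.15050636231899261), 9.094202995300293) [0.5013 0.1622] [0.6597 0.3286]
bowl 107 ((0.4737257957458496, -0.009430035948753357), (0.037606168538331985, 0.04394097998738289), 7.914648532867432) [ 0.4523 -0.033 ] [0.4945 0.0141] [ 0.4816 -0.0092]
griptop 106 [ 0.4945 -0.0069  0.1992] ((0.4944944977760315, -0.0068929498083889484), (0.01584726944565773, 0.015394480898976326), 0.36162513494491577)
side jar 0.1 881 [ 0.5611 -0.1958  0.0438]
side jar 0.02 2826 [ 0.5607 -0.1961  0.0639]
pan ((0.5816807150840759, 0.2451801896095276), (0.14201195538043976, 0.15344226360321045), 8.886910438537598) [0.5017 0.1602] [0.6614 0.3296]
bowl 295 ((0.4764203429222107, -0.010405439883470535), (0.044001299887895584, 0.047289591282606125), 7.255049228668213) [ 0.452  -0.0355] [0.4986 0.0145] [ 0.4797 -0.0106]
griptop 78 [ 0.4938 -0.0102  0.1994] ((0.49458450078964233, -0.008344917558133602), (0.01601896993815899, 0.018220145255327225), 8.810972213745117)
[[ 0.9651 -0.0003  0.2617]
 [-0.2617 -0.0014  0.9651]
 [ 0.     -1.     -0.0014]]
```

```bash
cat > g.py <<'E'
import numpy as np
g=[]
for y in(-15,15,0): g.append((-47,y,0)); 
for y in(-22,22):
    for x,zs in((-41,(0,3,17)),(-20,(0,17)),(-3,(0,12,24)),(-30,(0,17))):
        for z in zs:g.append((x,y,z))
for y in(-5,5):
    for z in range(0,142,4):
        for x in(-3,2.5): g.append((x,y,z))
for z in (140,200):
    for x in(-8,8):
        for y in(-8,8): g.append((x,y,z))
G=np.array(g,float)
def clear(L,Lz,th,jy=0):
    t=np.radians(th);c,s=np.cos(t),np.sin(t)
    u=G[:,0]+47;h=G[:,2]
    X=L+u*c-h*s;Z=Lz+u*s+h*c
    r=np.hypot(X,G[:,1]+jy)
    R=np.interp(Z,[0,68,86,104,104.1],[62,62,42,42,999])
    k=(R-r); k[Z>104]=99
    return min(k.min(),Z.min()+0*k.min() if Z.min()<-.01 else 99)
if __name__=="__main__":
    print("landing L (lip x), best theta")
    for L in(8,11,14,17,20):
        print(L,[(th,round(clear(L,1,th),1)) for th in range(5,50,5)])
    # descent: for each height best (L,th)
    for Lz in(100,85,70,60,50,40,30,20,10,4,1):
        b=max((clear(L,Lz,th),L,th) for L in range(-45,25) for th in range(0,56,5))
        print(Lz,b,[ (th,)+max((round(clear(L,Lz,th),1),L) for L in range(-45,25)) for th in(15,20,25,30,40)])
    print("push"); 
    for L in(-40,-45,-50,-53,-56): print(L,[(th,round(clear(L,1,th),1)) for th in(-10,-5,0,5,10,15,20,25)])
    print("lift level");
    for th in(0,-5,-10):
        for Lz in(1,20,30,40,50,60,80): print(th,Lz,max((round(clear(L,Lz,th),1),L) for L in range(-60,25)))
E
python3 g.py
```

```text
landing L (lip x), best theta
8 [(5, np.float64(-8.2)), (10, np.float64(-1.1)), (15, np.float64(5.5)), (20, np.float64(7.3)), (25, np.float64(8.9)), (30, np.float64(10.9)), (35, np.float64(12.8)), (40, np.float64(14.8)), (45, np.float64(10.0))]
11 [(5, np.float64(-11.2)), (10, np.float64(-4.1)), (15, np.float64(2.5)), (20, np.float64(4.3)), (25, np.float64(5.9)), (30, np.float64(7.9)), (35, np.float64(10.1)), (40, np.float64(12.2)), (45, np.float64(13.0))]
14 [(5, np.float64(-14.2)), (10, np.float64(-7.1)), (15, np.float64(-0.4)), (20, np.float64(1.3)), (25, np.float64(2.9)), (30, np.float64(4.9)), (35, np.float64(7.2)), (40, np.float64(9.5)), (45, np.float64(11.8))]
17 [(5, np.float64(-17.2)), (10, np.float64(-10.1)), (15, np.float64(-3.4)), (20, np.float64(-1.7)), (25, np.float64(-0.1)), (30, np.float64(1.9)), (35, np.float64(4.2)), (40, np.float64(6.7)), (45, np.float64(9.1))]
20 [(5, np.float64(-20.2)), (10, np.float64(-13.1)), (15, np.float64(-6.4)), (20, np.float64(-4.7)), (25, np.float64(-3.1)), (30, np.float64(-1.1)), (35, np.float64(1.2)), (40, np.float64(3.9)), (45, np.floa
[... 2977 characters left out ...]
loat64(3.1)), (20, np.float64(-4.4)), (25, np.float64(-13.2))]
lift level
0 1 (np.float64(24.8), -33)
0 20 (np.float64(24.8), -33)
0 30 (np.float64(24.8), -33)
0 40 (np.float64(24.8), -33)
0 50 (np.float64(24.8), -33)
0 60 (np.float64(18.7), -31)
0 80 (np.float64(12.9), -25)
-5 1 (np.float64(-3.3), -14)
-5 20 (np.float64(21.4), -37)
-5 30 (np.float64(22.1), -37)
-5 40 (np.float64(22.1), -36)
-5 50 (np.float64(23.0), -36)
-5 60 (np.float64(19.7), -32)
-5 80 (np.float64(12.6), -27)
-10 1 (np.float64(-7.6), -19)
-10 20 (np.float64(17.8), -41)
-10 30 (np.float64(18.8), -40)
-10 40 (np.float64(19.3), -40)
-10 50 (np.float64(20.3), -38)
-10 60 (np.float64(18.7), -35)
-10 80 (np.float64(12.6), -28)
```

```bash
python3 - <<'E'
from h import *
S=dict(np.load("side0.npz"));im=S["image"].astype(int)
R,G=im[...,0],im[...,1]
m=np.zeros((400,640),bool);m[285:325,385:430]=True
d=(R-1.0*G-0.0); q=np.where(m,d,-99); t=np.percentile(q[m],93)
k,l,st,ce=cv2.connectedComponentsWithStats(((q>t)).astype(np.uint8))
for i in range(1,k):
    if st[i,4]>20: print(st[i],ce[i],ray(S,*ce[i],.018))
print(proj(S,[.5589,-.1922,.018]), proj(S,[.561,-.1945,.11]))
E
```

```text
[400 297  13  13 126] [405.88888889 302.99206349] [ 0.55862785 -0.19251465  0.018     ]
[405.90365444 302.79654133] [414.35442289 262.51763381]
```

```bash
python3 -m jog '[[0,0,0,0,-7,0],[0,-0.01,0,0,-7,0],[0,0,0,0,-7,0]]' 1 30
```

```text
time: 0.35
ee_pos: [0.1631, 0.6021, 0.2304]
eef_rot: [0.708, 0.038, -0.039, -0.704]
ft_force: [0.7, 0.7, 1.1]
width: 0.0872
```

```bash
cat >> h.py <<'E'
def heading_rot(yaw,th=0):
    a=np.radians(yaw);z=np.array([np.cos(a),np.sin(a),0]);y=np.array([0,0,-1.]);x=np.cross(y,z)
    return Ro.from_matrix(np.stack([x,y,z],1))*Ro.from_rotvec([np.radians(th),0,0])
def rows(p0,R0,p1,R1,n,show=12):
    d=(R0.inv()*R1).as_rotvec();out=[];p,R=np.array(p0,float),R0
    for i in range(1,n+1):
        q=p0+(p1-p0)*i/n;Rn=R0*Ro.from_rotvec(d*i/n)
        out.append([round(float(v),4) for v in R.inv().apply(q-p)]+[round(float(v),1) for v in np.degrees((R.inv()*Rn).as_rotvec())]);p,R=q,Rn
    for o in out[:show]:print(o)
def now(r):
    s=r.read_state();return np.array(s["ee_pos"]),Ro.from_quat(s["eef_rot"])
def tilt(R):
    m=R.as_matrix();return "yaw %.1f th %.1f roll %.1f"%(np.degrees(np.arctan2(m[1,2],m[0,2])),np.degrees(np.arctan2(-m[2,2],-m[2,1])),np.degrees(np.arcsin(np.clip(-m[2,0],-1,1))))
E
python3 - <<'E'
from h import *
from bench import r
p,R=now(r);print(tilt(R))
rows(p,R,np.array([.494,-.0085,.25]),heading_rot(7.5),16,16)
E
```

```text
yaw 96.2 th 0.3 roll 0.1
[0.0164, -0.0011, -0.0402, 0.0, 5.5, 0.0]
[0.0202, -0.0011, -0.0384, 0.0, 5.5, 0.0]
[0.0239, -0.0011, -0.0363, 0.0, 5.5, 0.0]
[0.0272, -0.0011, -0.0338, 0.0, 5.5, 0.0]
[0.0304, -0.0011, -0.031, 0.0, 5.5, 0.0]
[0.0332, -0.0011, -0.0279, 0.0, 5.5, 0.0]
[0.0358, -0.0012, -0.0246, 0.0, 5.5, 0.0]
[0.038, -0.0012, -0.021, 0.0, 5.5, 0.0]
[0.0398, -0.0012, -0.0172, 0.0, 5.5, 0.0]
[0.0413, -0.0012, -0.0133, 0.0, 5.5, 0.0]
[0.0424, -0.0012, -0.0093, 0.0, 5.5, 0.0]
[0.0431, -0.0012, -0.0051, 0.0, 5.5, 0.0]
[0.0434, -0.0012, -0.0009, 0.0, 5.5, 0.0]
[0.0433, -0.0012, 0.0033, 0.0, 5.5, 0.0]
[0.0428, -0.0012, 0.0074, 0.0, 5.5, 0.0]
[0.0418, -0.0012, 0.0115, 0.0, 5.5, 0.0]
```

```bash
python3 -m jog '[[0.016,-0.002,-0.038,0,5.5,0],[0.02,-0.002,-0.036,0,5.5,0],[0.024,-0.002,-0.034,0,5.5,0],[0.027,-0.002,-0.031,0,5.5,0],[0.03,-0.002,-0.029,0,5.5,0],[0.033,-0.002,-0.026,0,5.5,0],[0.034,-0.002,-0.024,0,5.5,0],[0.036,-0.002,-0.02,0,5.5,0],[0.037,-0.002,-0.017,0,5.5,0],[0.038,0,-0.013,0,5.5,0],[0.04,0,-0.009,0,5.5,0],[0.04,0,-0.005,0,5.5,0]]' 1 30
python3 - <<'E'
from h import *
from bench import r
p,R=now(r);print(p,tilt(R))
rows(p,R,np.array([.494,-.0085,.24]),heading_rot(7.5),7)
E
```

```text
time: 1.35
ee_pos: [0.3966, 0.1654, 0.2437]
eef_rot: [0.613, -0.362, 0.359, -0.604]
ft_force: [0.7, 0.5, 0.2]
width: 0.0866
[0.39657956 0.16538149 0.24368842] yaw 28.7 th 0.7 roll -0.2
[0.0285, 0.0006, 0.0003, 0.1, 3.0, 0.0]
[0.0284, 0.0006, 0.0018, 0.1, 3.0, 0.0]
[0.0283, 0.0006, 0.0033, 0.1, 3.0, 0.0]
[0.0281, 0.0006, 0.0048, 0.1, 3.0, 0.0]
[0.0278, 0.0006, 0.0062, 0.1, 3.0, 0.0]
[0.0274, 0.0005, 0.0077, 0.1, 3.0, 0.0]
[0.027, 0.0005, 0.0091, 0.1, 3.0, 0.0]
```

```bash
python3 -m jog '[[0.028,0,0,-0.1,3,0],[0.028,0,0.002,-0.1,3,0],[0.028,0,0.003,-0.1,3,0],[0.028,0,0.005,-0.1,3,0],[0.028,0,0.006,-0.1,3,0],[0.027,0,0.008,-0.1,3,0],[0.027,0,0.009,0,3,0],[0,0,0,0,0,0]]'
python3 - <<'E'
from h import *
from bench import r
np.set_printoptions(precision=4,suppress=True)
p,R=now(r);print(p,tilt(R))
c=r.camera("wrist");np.savez("w1.npz",**c);w=cloud(c);z=w[...,2]
m=(z>.19)&(z<.21);k,l,st,ce=cv2.connectedComponentsWithStats(m.astype(np.uint8))
for i in range(1,k):
    if st[i,4]>40: P=w[l==i];print(st[i],P.mean(0),cv2.minAreaRect(P[:,:2].astype(np.float32)))
cv2.imwrite("pics/w1.png",c["image"][:,:,::-1])
rows(p,R,np.array([.494,-.0085,.151]),heading_rot(7.5),5)
E
```

```text
time: 2.02
ee_pos: [0.4948, -0.0278, 0.2437]
eef_rot: [0.532, -0.477, 0.473, -0.516]
ft_force: [0.2, -0.6, 0.8]
width: 0.0872
[ 0.4948 -0.0278  0.2437] yaw 5.6 th 1.2 roll -0.7
[131   0  37  32 894] [0.3765 0.0931 0.199 ] ((0.3743261694908142, 0.09428863227367401), (0.01606166549026966, 0.016698073595762253), 75.9645004272461)
[301  56  31  34 682] [0.4817 0.0692 0.2001] ((0.4814998507499695, 0.06942400336265564), (0.016043435782194138, 0.0160093754529953), 68.51162719726562)
[314 177  23  24 523] [ 0.4956 -0.0061  0.1997] ((0.495493620634079, -0.006870579905807972), (0.015790168195962906, 0.015679342672228813), 5.375070095062256)
[-0.0041, 0.0185, 0.0006, 0.2, -0.4, 0.1]
[-0.004, 0.0185, 0.0006, 0.2, -0.4, 0.1]
[-0.004, 0.0185, 0.0005, 0.2, -0.4, 0.1]
[-0.0039, 0.0185, 0.0004, 0.2, -0.4, 0.1]
[-0.0039, 0.0185, 0.0004, 0.2, -0.4, 0.1]
```

View pics/w1.png

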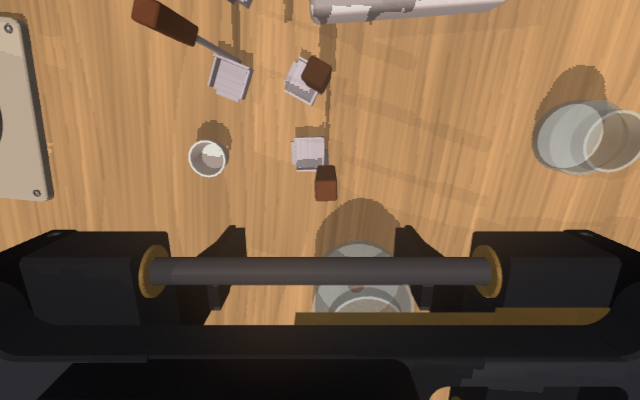

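The chosen grip is at (326,183) in the wrist view, near the middle of the jaws along x and about 2 cm off in y. It is the rightmost scoop, with only the jar beyond it.

```bash
sed -i 's/arctan2(-m\[2,2\]/arctan2(m[2,2]/' h.py; python3 -m jog '[[-0.010,0.005,0.0,0.6,-0.4,0.3],[-0.009,0.005,0,0.6,-0.5,0.3],[-0.002,0.005,0,0,0,0],[0,0,0,0,0,0]]'
python3 - <<'E'
from h import *
from bench import r
p,R=now(r);print(p,tilt(R))
rows(p,R,np.array([.495,-.0072,.151]),heading_rot(6.5),5)
E
```

```text
time: 2.4
ee_pos: [0.49, 0.0005, 0.2258]
eef_rot: [-0.53, 0.469, -0.467, 0.53]
ft_force: [-0.2, 0.7, -1.2]
width: 0.0871
[0.48995508 0.00053587 0.22581657] yaw 7.1 th -0.0 roll 0.1
[0.0017, 0.015, 0.0008, 0.0, 0.1, -0.0]
[0.0017, 0.015, 0.0008, 0.0, 0.1, -0.0]
[0.0017, 0.015, 0.0008, 0.0, 0.1, -0.0]
[0.0017, 0.015, 0.0008, 0.0, 0.1, -0.0]
[0.0017, 0.015, 0.0008, 0.0, 0.1, -0.0]
```

```bash
python3 -m jog '[[0.003,0.003,0.002,0,0,0],[0.003,0.01,0.001,0,0,0],[0,0.014,0,0,0,0],[0,0.014,0,0,0,0],[0,0.012,0,0,0,0],[0,0.006,0,0,0,0],[0,0,0,0,0,0]]'
python3 - <<'E'
from h import *
from bench import r
p,R=now(r);print(p,tilt(R))
rows(p,R,np.array([.495,-.0072,.151]),heading_rot(6.5),1)
E
```

```text
time: 2.98
ee_pos: [0.4934, -0.0035, 0.1615]
eef_rot: [-0.531, 0.467, -0.466, 0.532]
ft_force: [-1.2, -0.0, 0.3]
width: 0.0868
[ 0.49343117 -0.00354561  0.16145863] yaw 7.5 th -0.0 roll 0.2
[0.0039, 0.0104, 0.0011, 0.0, 1.0, -0.2]
```

```bash
python3 -m jog '[[0.003,0.005,0.001,0,0.5,0],[0.001,0.005,0.0005,0,0,0],[0,0.001,0,0,0,0],[0,0,0,0,0,0]]'
python3 -m jog '[[0,0,0,0,0,0],[0,0,0,0,0,0],[0,0,0,0,0,0],[0,0,0,0,0,0],[0,0,0,0,0,0],[0,0,0,0,0,0],[0,0,0,0,0,0],[0,0,0,0,0,0]]' -1 40
python3 - <<'E'
from h import *
from bench import r
p,R=now(r);print(p,tilt(R))
E
```

```text
time: 3.32
ee_pos: [0.4962, -0.0082, 0.15]
eef_rot: [-0.528, 0.47, -0.468, 0.53]
ft_force: [-0.3, -0.3, 0.6]
width: 0.087
time: 3.98
ee_pos: [0.4972, -0.0079, 0.1516]
eef_rot: [-0.528, 0.469, -0.469, 0.531]
ft_force: [-0.3, 0.5, -0.1]
width: 0.0415
[ 0.49724923 -0.00792429  0.15157155] yaw 6.9 th 0.2 roll 0.2
```

```bash
python3 -m jog '[[0,0,0,0,0,0],[0,0,0,0,0,0],[0,0,0,0,0,0],[0,0,0,0,0,0],[0,0,0,0,0,0],[0,0,0,0,0,0],[0,0,0,0,0,0]]' -1 40
python3 -m jog '[[0,-0.01,0,0,0,0],[0,-0.02,0,0,0,0],[0,-0.025,0,0,0,0],[0,-0.03,0,0,0,0],[0,-0.03,0,0,0,0],[0,-0.02,0,0,0,0],[0,0,0,0,0,0],[0,0,0,0,0,0]]'
python3 - <<'E'
from h import *
from bench import r
np.set_printoptions(precision=4,suppress=True)
p,R=now(r);print(p,tilt(R))
ims=[]
for n in("side","top"):
    c=r.camera(n);w=cloud(c);np.savez(n+"1.npz",**c)
    g=p-R.apply([0,.0187,0]); b=p+R.apply([0,.1393,-.0225])
    print(n,proj(c,g),proj(c,b));u,v=proj(c,(g+b)/2).astype(int);ims.append(cv2.resize(c["image"][max(v-70,0):v+70,u-70:u+70],(400,400)))
cv2.imwrite("pics/g1.png",np.hstack(ims)[:,:,::-1])
E
```

```text
time: 4.57
ee_pos: [0.4972, -0.0079, 0.1516]
eef_rot: [-0.528, 0.469, -0.469, 0.531]
ft_force: [-0.2, 1.0, -0.2]
width: 0.0156
time: 5.23
ee_pos: [0.4947, -0.0093, 0.2954]
eef_rot: [-0.528, 0.47, -0.469, 0.529]
ft_force: [-0.1, -0.2, -1.8]
width: 0.0153
[ 0.4947 -0.0093  0.2954] yaw 6.8 th -0.0 roll 0.1
side [314.3755 100.1035] [304.013  192.5116]
top [333.2258 181.5027] [332.5688 213.4537]
```

View pics/g1.png

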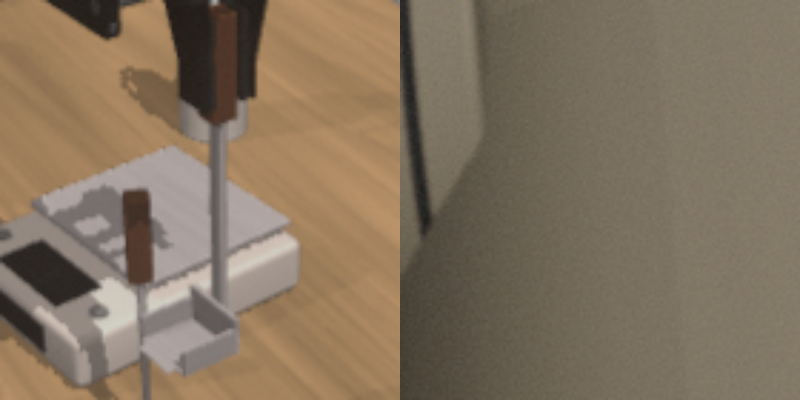

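The scoop is held upright and its bowl at side (305,193) matches the prediction. I'll calibrate the bowl in the tool frame, then go above the jar.

```bash
cat >> h.py <<'E'
C=np.array([.561,-.194,.006]);YAW=7.
LIP=np.array([0,.1513,-.047])
def tgt(L,Lz,th,off=0.,C=C):
    R=heading_rot(YAW,th);x=heading_rot(YAW).apply([0,0,1]);y=heading_rot(YAW).apply([-1,0,0])
    return C+x*L/1e3+y*off/1e3+[0,0,Lz/1e3]-R.apply(LIP),R
def where(p,R,C=C):
    w=p+R.apply(LIP)-C;h=heading_rot(YAW).inv().apply(w)
    return "L %.1f Lz %.1f off %.1f | "%(h[2]*1e3,w[2]*1e3,-h[0]*1e3)+tilt(R)
E
python3 - <<'E'
from h import *
from bench import r
np.set_printoptions(precision=4,suppress=True)
p,R=now(r);print(where(p,R))
c=dict(np.load("side1.npz"));w=cloud(c);q=R.inv().apply((w-p).reshape(-1,3))
q=q[(abs(q[:,0])<.03)&(q[:,1]>.12)&(q[:,1]<.17)&(q[:,2]>-.06)&(q[:,2]<.01)];print(len(q),np.percentile(q,[1,5,50,95,99],axis=0))
P,Q=tgt(-4,130,40);rows(p,R,P,Q,12)
E
```

```text
L -90.8 Lz 137.2 off 191.8 | yaw 6.8 th -0.1 roll 0.1
781 [[-0.0215  0.1234 -0.047 ]
 [-0.0205  0.1264 -0.0434]
 [-0.0022  0.1428 -0.02  ]
 [ 0.0228  0.1494 -0.004 ]
 [ 0.0236  0.1504 -0.0012]]
[0.016, 0.001, -0.0017, 3.3, -0.0, -0.0]
[0.016, 0.0009, -0.0018, 3.3, -0.0, -0.0]
[0.016, 0.0008, -0.0019, 3.3, -0.0, -0.0]
[0.016, 0.0007, -0.0019, 3.3, -0.0, -0.0]
[0.016, 0.0006, -0.0019, 3.3, -0.0, -0.0]
[0.016, 0.0004, -0.002, 3.3, -0.0, -0.0]
[0.016, 0.0003, -0.002, 3.3, -0.0, -0.0]
[0.016, 0.0002, -0.002, 3.3, -0.0, -0.0]
[0.0159, 0.0001, -0.002, 3.3, -0.0, -0.0]
[0.0159, -0.0, -0.0021, 3.3, -0.0, -0.0]
[0.0159, -0.0001, -0.0021, 3.3, -0.0, -0.0]
[0.0159, -0.0003, -0.0021, 3.3, -0.0, -0.0]
```

```bash
sed -i 's/LIP=np.array(\[0,.1513/LIP=np.array([.001,.151/' h.py
python3 -m jog '[[0.016,0,-0.002,3.3,0,0],[0.016,0,-0.002,3.3,0,0],[0.016,0,-0.002,3.3,0,0],[0.016,0,-0.002,3.3,0,0],[0.016,0,-0.002,3.3,0,0],[0.016,0,-0.002,3.3,0,0],[0.016,0,-0.002,3.3,0,0],[0.016,0,-0.002,3.3,0,0],[0.016,0,-0.002,3.3,0,0],[0.016,0,-0.002,3.3,0,0],[0.016,0,-0.002,3.3,0,0],[0.012,0,-0.002,3.3,0,0]]'
cat > st.py <<'E'
import sys;from h import *
from bench import r
p,R=now(r);s=r.read_state();print(round(s["time"],2),where(p,R),s["ft_force"].round(1),round(s["width"],4))
a=[float(v) for v in sys.argv[1:]]
while a:
    L,Lz,th,off,n=a[:5];a=a[5:];P,Q=tgt(L,Lz,th,off);print("->",L,Lz,th);rows(p,R,P,Q,int(n));p,R=P,Q
E
python3 st.py -4 120 40 0 3 -4 88 40 0 3 -14 70 40 0 3
```

```text
time: 6.33
ee_pos: [0.4892, -0.1999, 0.2699]
eef_rot: [-0.319, 0.28, -0.598, 0.68]
ft_force: [0.6, 0.9, -0.1]
width: 0.0159
6.33 L -11.5 Lz 117.8 off 2.1 | yaw 7.4 th 39.8 roll -0.1 [ 0.6  0.9 -0.1] 0.0159
-> -4.0 120.0 40.0
[0.0007, 0.001, 0.0022, 0.1, 0.1, -0.1]
[0.0007, 0.001, 0.0022, 0.1, 0.1, -0.1]
[0.0006, 0.001, 0.0022, 0.1, 0.1, -0.1]
-> -4.0 88.0 40.0
[-0.0, 0.0082, -0.0069, 0.0, 0.0, 0.0]
[-0.0, 0.0082, -0.0069, 0.0, 0.0, 0.0]
[-0.0, 0.0082, -0.0069, 0.0, 0.0, 0.0]
-> -14.0 70.0 40.0
[-0.0, 0.0025, -0.0064, 0.0, 0.0, 0.0]
[0.0, 0.0025, -0.0064, 0.0, 0.0, 0.0]
[-0.0, 0.0025, -0.0064, 0.0, 0.0, 0.0]
```

```bash
python3 -m jog '[[0.001,0.003,0,0,0,0],[0.001,0.008,-0.006,0,0,0],[0,0.010,-0.007,0,0,0],[0,0.010,-0.008,0,0,0],[0,0.006,-0.006,0,0,0],[0,0,0,0,0,0]]'
python3 st.py -18 58 40 0 3 -18 45 40 0 2 -2 32 40 0 2 8 24 40 0 2  13 3 40 0 3
python3 -c "
from g import clear
for a in ((-18,58),(-18,45),(-10,38),(-2,32),(4,28),(8,24),(10,14),(13,8),(13,3)): print(a,[round(clear(*a,t),1) for t in (35,40,45)])"
```

```text
time: 6.83
ee_pos: [0.4866, -0.202, 0.2133]
eef_rot: [-0.321, 0.286, -0.597, 0.677]
ft_force: [-0.5, 1.4, -2.0]
width: 0.0158
6.83 L -16.1 Lz 60.5 off 0.9 | yaw 6.8 th 39.1 roll 0.3 [-0.5  1.4 -2. ] 0.0158
-> -18.0 58.0 40.0
[0.0001, -0.0, -0.0018, 0.3, -0.1, -0.1]
[0.0001, -0.0, -0.0018, 0.3, -0.1, -0.1]
[0.0001, -0.0, -0.0018, 0.3, -0.1, -0.1]
-> -18.0 45.0 40.0
[-0.0, 0.005, -0.0042, 0.0, 0.0, 0.0]
[-0.0, 0.005, -0.0042, 0.0, 0.0, 0.0]
-> -2.0 32.0 40.0
[-0.0, 0.0101, 0.002, 0.0, 0.0, 0.0]
[-0.0, 0.0101, 0.002, 0.0, 0.0, 0.0]
-> 8.0 24.0 40.0
[-0.0, 0.0063, 0.0013, 0.0, 0.0, 0.0]
[-0.0, 0.0063, 0.0013, 0.0, 0.0, 0.0]
-> 13.0 3.0 40.0
[0.0, 0.0064, -0.0032, 0.0, 0.0, 0.0]
[-0.0, 0.0064, -0.0032, 0.0, 0.0, 0.0]
[0.0, 0.0064, -0.0032, 0.0, 0.0, 0.0]
(-18, 58) [np.float64(16.6), np.float64(15.0), np.float64(16.4)]
(-18, 45) [np.float64(19.6), np.float64(20.0), np.float64(19.7)]
(-10, 38) [np.float64(20.3), np.float64(20.0), np.float64(19.6)]
(-2, 32) [np.float64(21.2), np.float64(22.8), np.float64(23.4)]
(4, 28) [np.float64(16.3), np.float64(18.3), np.float64(20.6)]
(8, 24) [np.float64(12.8), np.float64(14.8), np.float64(17.1)]
(10, 14) [np.float64(11.0), np.float64(13.1), np.float64(15.4)]
(13, 8) [np.float64(8.2), np.float64(10.4), np.float64(12.7)]
(13, 3) [np.float64(8.2), np.float64(10.4), np.float64(12.7)]
```

```bash
python3 -m jog '[[0,0.004,-0.004,0.3,0,0],[0,0.006,-0.003,0.3,0,0],[0,0.009,0.002,0.3,0,0],[0,0.009,0.003,0,0,0],[0,0.008,0.003,0,0,0],[0,0,0.002,0,0,0],[0,0,0,0,0,0]]'
python3 st.py 8 26 40 0 3  13 10 40 0 3 13 3 40 0 3
```

```text
time: 7.42
ee_pos: [0.5131, -0.197, 0.1855]
eef_rot: [-0.316, 0.281, -0.599, 0.68]
ft_force: [0.2, 0.2, -1.2]
width: 0.0155
7.42 L 13.1 Lz 33.6 off 2.6 | yaw 6.9 th 40.0 roll 0.2 [ 0.2  0.2 -1.2] 0.0155
-> 8.0 26.0 40.0
[0.0006, 0.0008, -0.0029, 0.0, -0.0, -0.1]
[0.0006, 0.0008, -0.0029, 0.0, -0.0, -0.1]
[0.0006, 0.0008, -0.0029, 0.0, -0.0, -0.1]
-> 13.0 10.0 40.0
[0.0, 0.0052, -0.0022, 0.0, 0.0, 0.0]
[-0.0, 0.0052, -0.0022, 0.0, 0.0, 0.0]
[0.0, 0.0052, -0.0022, 0.0, 0.0, 0.0]
-> 13.0 3.0 40.0
[-0.0, 0.0018, -0.0015, 0.0, 0.0, 0.0]
[-0.0, 0.0018, -0.0015, 0.0, 0.0, 0.0]
[-0.0, 0.0018, -0.0015, 0.0, 0.0, 0.0]
```

```bash
python3 -m jog '[[0.0005,0.002,-0.0015,0,0,0],[0.0005,0.004,-0.003,0,0,0],[0.0005,0.004,-0.0035,0,0,0],[0,0.004,-0.003,0,0,0],[0,0.003,-0.0025,0,0,0],[0,0.001,-0.001,0,0,0],[0,0,0,0,0,0]]'
python3 st.py 13 2 40 0 2
python3 - <<'E'
from h import *
from bench import r
ims=[]
c=r.camera("side");np.savez("side2.npz",**c)
cv2.imwrite("pics/s2.png",cv2.resize(c["image"][220:350,330:490],(800,600),interpolation=2)[:480*600//480,:,::-1])
E
```

```text
time: 8.0
ee_pos: [0.513, -0.199, 0.1604]
eef_rot: [-0.315, 0.281, -0.599, 0.68]
ft_force: [0.1, 0.1, -1.0]
width: 0.0157
8.0 L 12.9 Lz 8.6 off 0.6 | yaw 6.8 th 40.0 roll 0.3 [ 0.1  0.1 -1. ] 0.0157
-> 13.0 2.0 40.0
[-0.0001, 0.0026, -0.002, -0.0, -0.1, -0.1]
[-0.0001, 0.0026, -0.002, -0.0, -0.1, -0.1]
```

View pics/s2.png

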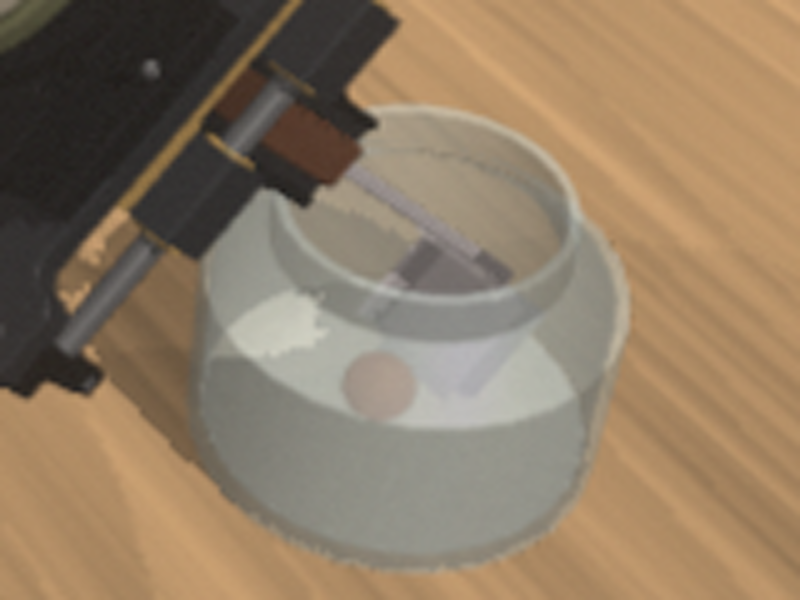

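The scoop is in, with its lip behind the nodule (nodule at (380,385) in the crop, lip edge near (440,385)). I'll feel for the floor.

```bash
python3 -m jog '[[0,0.002,-0.0015,0,0,0],[0,0.002,-0.0015,0,0,0],[0,0.001,-0.001,0,0,0],[0,0,0,0,0,0]]'; python3 st.py 13 0 40 0 2; python3 -m jog '[[0,0.001,-0.0007,0,0,0],[0,0.001,-0.0007,0,0,0],[0,0.001,-0.0007,0,0,0]]'; python3 st.py 4 1 30 0 3 -8 1 18 0 5
```

```text
time: 8.38
ee_pos: [0.5135, -0.1992, 0.1541]
eef_rot: [-0.315, 0.281, -0.6, 0.68]
ft_force: [0.3, -0.9, -2.3]
width: 0.0157
8.38 L 13.5 Lz 2.3 off 0.4 | yaw 6.8 th 40.1 roll 0.3 [ 0.3 -0.9 -2.3] 0.0157
-> 13.0 0.0 40.0
[-0.0002, 0.0008, -0.0008, -0.0, -0.1, -0.1]
[-0.0002, 0.0008, -0.0008, -0.0, -0.1, -0.1]
time: 8.63
ee_pos: [0.5148, -0.1997, 0.1515]
eef_rot: [-0.314, 0.28, -0.6, 0.68]
ft_force: [-2.1, 0.2, 9.1]
width: 0.0158
8.63 L 15.1 Lz -0.2 off -0.5 | yaw 6.8 th 40.2 roll 0.2 [-2.1  0.2  9.1] 0.0158
-> 4.0 1.0 30.0
[-0.0004, 0.0009, 0.0061, -3.4, -0.0, -0.1]
[-0.0004, 0.0005, 0.0062, -3.4, -0.0, -0.1]
[-0.0004, 0.0002, 0.0062, -3.4, -0.0, -0.1]
-> -8.0 1.0 18.0
[0.0, 0.0014, 0.004, -2.4, 0.0, 0.0]
[0.0, 0.0012, 0.0041, -2.4, 0.0, -0.0]
[0.0, 0.0011, 0.0041, -2.4, -0.0, 0.0]
[0.0, 0.0009, 0.0041, -2.4, 0.0, 0.0]
[0.0, 0.0007, 0.0042, -2.4, 0.0, -0.0]
```

```bash
python3 -m jog '[[0,-0.0005,0.003,-2,0,0],[0,0.0005,0.005,-3.4,0,0],[0,0.0002,0.006,-3.4,0,0],[0,0.0012,0.004,-2.4,0,0],[0,0.0012,0.004,-2.4,0,0],[0,0.0011,0.004,-2.4,0,0],[0,0.0009,0.004,-2.4,0,0],[0,0.0007,0.004,-2.4,0,0]]'; python3 st.py -8 1 18 0 2 -43 1 17 0 8
```

```text
time: 9.3
ee_pos: [0.5483, -0.1957, 0.1671]
eef_rot: [-0.432, 0.387, -0.539, 0.611]
ft_force: [1.0, -0.4, -1.4]
width: 0.0159
9.3 L -7.8 Lz 3.0 off -0.1 | yaw 6.8 th 19.1 roll 0.4 [ 1.  -0.4 -1.4] 0.0159
-> -8.0 1.0 18.0
[-0.0006, 0.0014, 0.001, -0.6, -0.1, -0.2]
[-0.0006, 0.0014, 0.001, -0.6, -0.1, -0.2]
-> -43.0 1.0 17.0
[-0.0, -0.0012, -0.0038, -0.1, 0.0, -0.0]
[0.0, -0.0012, -0.0038, -0.1, 0.0, 0.0]
[-0.0, -0.0012, -0.0038, -0.1, 0.0, -0.0]
[-0.0, -0.0012, -0.0038, -0.1, -0.0, 0.0]
[0.0, -0.0012, -0.0038, -0.1, 0.0, 0.0]
[-0.0, -0.0012, -0.0038, -0.1, -0.0, 0.0]
[0.0, -0.0012, -0.0038, -0.1, 0.0, -0.0]
[-0.0, -0.0012, -0.0039, -0.1, 0.0, 0.0]
```

```bash
python3 -m jog '[[0,0.0015,0.0003,-0.6,0,-0.2],[0,0.0008,-0.002,-0.6,0,-0.2],[0,-0.0008,-0.0035,-0.3,0,0],[0,-0.001,-0.0038,-0.2,0,0],[0,-0.0011,-0.0038,0,0,0],[0,-0.0012,-0.0038,0,0,0],[0,-0.0012,-0.0038,0,0,0],[0,-0.0012,-0.003,0,0,0]]'; python3 st.py -43 1 17 0 6 -55 1 15 0 6
python3 - <<'E'
from h import *
from bench import r
c=r.camera("side")
cv2.imwrite("pics/s3.png",cv2.resize(c["image"][220:350,330:490],(800,600),interpolation=2)[:,:,::-1])
E
```

```text
time: 9.97
ee_pos: [0.5246, -0.1999, 0.1644]
eef_rot: [-0.442, 0.391, -0.537, 0.602]
ft_force: [0.9, -0.3, 1.4]
width: 0.0158
9.97 L -35.9 Lz 0.3 off -3.1 | yaw 6.8 th 17.6 roll -0.2 [ 0.9 -0.3  1.4] 0.0158
-> -43.0 1.0 17.0
[-0.0004, -0.0004, -0.0008, -0.1, -0.0, 0.0]
[-0.0004, -0.0004, -0.0008, -0.1, -0.0, 0.0]
[-0.0004, -0.0004, -0.0008, -0.1, -0.0, 0.0]
[-0.0004, -0.0004, -0.0008, -0.1, -0.0, 0.0]
[-0.0004, -0.0004, -0.0008, -0.1, -0.0, 0.0]
[-0.0004, -0.0004, -0.0008, -0.1, -0.0, 0.0]
-> -55.0 1.0 15.0
[-0.0, -0.0003, -0.001, -0.3, -0.0, 0.0]
[-0.0, -0.0003, -0.001, -0.3, 0.0, 0.0]
[-0.0, -0.0003, -0.001, -0.3, 0.0, -0.0]
[0.0, -0.0003, -0.001, -0.3, 0.0, 0.0]
[-0.0, -0.0003, -0.001, -0.3, -0.0, 0.0]
[-0.0, -0.0003, -0.001, -0.3, 0.0, 0.0]
```

View pics/s3.png

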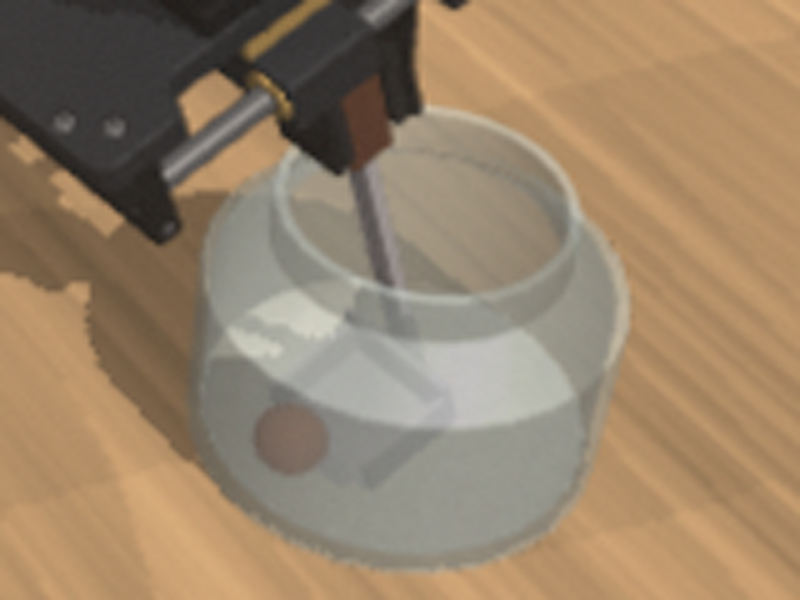

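```bash
cat > ball.py <<'E'
from h import *
from bench import r
def ball(h=.018):
    c=r.camera("side");im=c["image"].astype(int);d=im[...,0]-im[...,1]
    q=cv2.GaussianBlur(d.astype(np.float32),(9,9),0);m=np.full(q.shape,-99.);m[280:330,370:435]=q[280:330,370:435]
    v,u=np.unravel_index(m.argmax(),m.shape)
    mm=(m>m.max()*.6).astype(np.uint8);k,l,st,ce=cv2.connectedComponentsWithStats(mm);i=l[v,u]
    X=ray(c,*ce[i],h);rel=heading_rot(YAW).inv().apply(X-C)*1e3
    print("ball px",ce[i],st[i,4],"L %.1f off %.1f"%(rel[2],-rel[0]))
if __name__=="__main__": ball()
E
python3 ball.py
```

```text
ball px [371.87878788 326.39393939] 33 L -77.2 off -0.4
```

```bash
python3 -c "
from h import *
c=dict(np.load('side0.npz'))
for px in((388,315.3),(405.9,303)):
    rel=heading_rot(YAW).inv().apply(ray(c,*px,.018)-C)*1e3;print('L %.1f off %.1f'%(rel[2],-rel[0]))"; python3 st.py -43 0.5 17 2 4
```

```text
L -42.5 off 0.6
L -2.2 off 1.7
10.07 L -36.1 Lz 0.3 off -2.9 | yaw 6.8 th 17.6 roll -0.2 [-0.4  0.5 -0.4] 0.0155
-> -43.0 0.5 17.0
[-0.0011, -0.0004, -0.0012, -0.2, -0.1, 0.1]
[-0.0011, -0.0004, -0.0012, -0.2, -0.1, 0.1]
[-0.0011, -0.0004, -0.0012, -0.2, -0.1, 0.1]
[-0.0011, -0.0004, -0.0012, -0.2, -0.1, 0.1]
```

```bash
python3 -m jog '[[-0.001,-0.0002,-0.001,0,0,0],[-0.001,-0.0005,-0.0015,0,0,0],[-0.001,-0.0006,-0.002,-0.2,0,0],[0,-0.0006,-0.002,-0.2,0,0],[0,-0.0006,-0.002,-0.2,0,0],[0,-0.0005,-0.002,-0.2,0,0],[0,-0.0005,-0.002,-0.2,0,0]]'; python3 st.py -54 1 15 0 4
```

```text
time: 10.65
ee_pos: [0.5102, -0.198, 0.1643]
eef_rot: [-0.446, 0.396, -0.534, 0.6]
ft_force: [1.2, 0.9, 2.6]
width: 0.016
10.65 L -52.4 Lz 0.2 off 1.1 | yaw 6.7 th 16.8 roll -0.1 [1.2 0.9 2.6] 0.016
-> -54.0 1.0 15.0
[0.0003, 0.0001, 0.0008, -0.4, -0.1, 0.0]
[0.0003, 0.0001, 0.0008, -0.4, -0.1, 0.0]
[0.0003, 0.0001, 0.0008, -0.4, -0.1, 0.0]
[0.0003, 0.0001, 0.0008, -0.4, -0.1, 0.0]
```

```bash
python3 -m jog '[[0.0003,0,0.001,-0.6,0,0],[0.0003,0,0.001,-0.6,0,0],[0,-0.0002,0.0005,-0.6,0,0],[0,-0.0004,0,-0.5,0,0],[0,-0.0004,0,-0.5,0,0],[0,0,0,0,0,0]]'; python3 st.py -57 0.5 13 0 4 -56 4 0 0 6
python3 - <<'E'
from h import *
from bench import r
c=r.camera("side")
cv2.imwrite("pics/s4.png",cv2.resize(c["image"][220:350,330:490],(800,600),interpolation=2)[:,:,::-1])
E
```

```text
time: 11.15
ee_pos: [0.5132, -0.1977, 0.1657]
eef_rot: [-0.462, 0.41, -0.523, 0.587]
ft_force: [1.6, -0.4, -1.9]
width: 0.0154
11.15 L -57.9 Lz 1.8 off 1.0 | yaw 6.8 th 13.6 roll -0.1 [ 1.6 -0.4 -1.9] 0.0154
-> -57.0 0.5 13.0
[0.0003, 0.0005, 0.0006, -0.2, -0.1, 0.0]
[0.0003, 0.0005, 0.0006, -0.2, -0.1, 0.0]
[0.0003, 0.0005, 0.0006, -0.2, -0.1, 0.0]
[0.0003, 0.0005, 0.0006, -0.2, -0.1, 0.0]
-> -56.0 4.0 0.0
[0.0, 0.0019, 0.0058, -2.2, -0.0, 0.0]
[0.0, 0.0017, 0.0058, -2.2, 0.0, -0.0]
[0.0, 0.0014, 0.0059, -2.2, 0.0, 0.0]
[0.0, 0.0012, 0.0059, -2.2, 0.0, -0.0]
[0.0, 0.001, 0.006, -2.2, -0.0, 0.0]
[0.0, 0.0008, 0.006, -2.2, -0.0, 0.0]
```

View pics/s4.png

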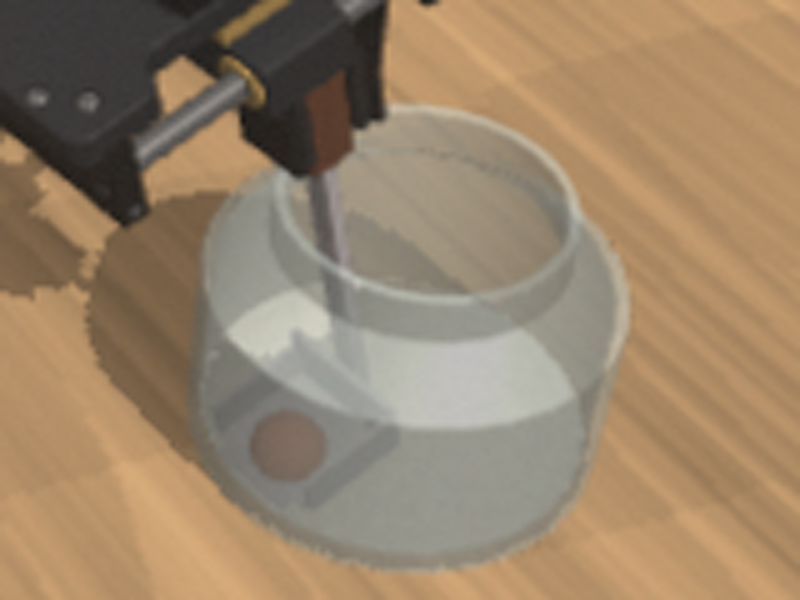

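The nodule is now on the lip, inside the bowl outline ((288,445) in the crop). Next I raise the lip.

```bash
python3 -m jog '[[0,0.0005,0.005,-2,0,0],[0,0.0005,0.006,-2.2,0,0],[0,0.0007,0.006,-2.3,0,0],[0,0.0005,0.006,-2.3,0,0],[0,0.0003,0.006,-2.3,0,0],[0,0,0.006,-2.3,0,0],[0,-0.0005,0.006,-2.3,0,0],[0,-0.001,0.005,-2,0,0],[0,0,0.003,-1,0,0],[0,0,0,0,0,0]]'; python3 st.py -50 10 -6 0 4
python3 - <<'E'
from h import *
from bench import r
c=r.camera("side")
cv2.imwrite("pics/s5.png",cv2.resize(c["image"][220:350,330:490],(800,600),interpolation=2)[:,:,::-1])
E
```

```text
time: 12.03
ee_pos: [0.5657, -0.1897, 0.1652]
eef_rot: [0.556, -0.494, 0.443, -0.501]
ft_force: [1.4, 0.8, -1.8]
width: 0.0156
12.03 L -57.4 Lz 14.0 off 3.2 | yaw 6.9 th -6.1 roll 0.2 [ 1.4  0.8 -1.8] 0.0156
-> -50.0 10.0 -6.0
[0.0007, 0.0008, 0.0019, 0.0, -0.0, -0.0]
[0.0007, 0.0008, 0.0019, 0.0, -0.0, -0.0]
[0.0007, 0.0008, 0.0019, 0.0, -0.0, -0.0]
[0.0007, 0.0008, 0.0019, 0.0, -0.0, -0.0]
```

View pics/s5.png

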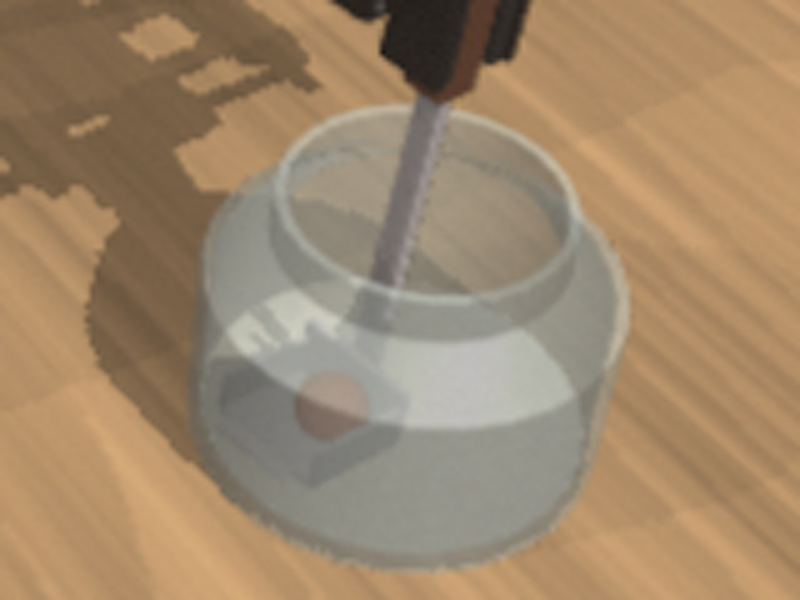

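The nodule has rolled to the back of the bowl ((332,405) in the crop). I'll centre under the neck and lift out with the lip slightly raised.

```bash
python3 -m jog '[[0.0005,-0.001,0.001,0,0,0],[0.0005,-0.002,0.002,0,0,0],[0.0005,-0.003,0.003,0,0,0],[0.0005,-0.003,0.003,0,0,0],[0.0005,-0.003,0.003,0,0,0],[0,-0.003,0.003,0,0,0],[0,-0.003,0.002,0,0,0],[0,-0.002,0.001,0,0,0],[0,-0.001,0,0,0,0]]'; python3 st.py -32 50 -6 0 3 -28 75 -6 0 4 -27 125 -6 0 6
```

```text
time: 12.83
ee_pos: [0.5852, -0.1911, 0.1869]
eef_rot: [0.554, -0.495, 0.444, -0.501]
ft_force: [0.2, -0.2, -1.0]
width: 0.0158
12.83 L -37.9 Lz 35.5 off -0.0 | yaw 6.7 th -5.9 roll 0.3 [ 0.2 -0.2 -1. ] 0.0158
-> -32.0 50.0 -6.0
[-0.0004, -0.005, 0.0016, -0.0, -0.1, -0.1]
[-0.0004, -0.005, 0.0016, -0.0, -0.1, -0.1]
[-0.0004, -0.005, 0.0015, -0.0, -0.1, -0.1]
-> -28.0 75.0 -6.0
[-0.0, -0.0063, 0.0003, 0.0, 0.0, 0.0]
[0.0, -0.0063, 0.0003, 0.0, 0.0, 0.0]
[0.0, -0.0063, 0.0003, 0.0, 0.0, 0.0]
[-0.0, -0.0063, 0.0003, 0.0, 0.0, 0.0]
-> -27.0 125.0 -6.0
[-0.0, -0.0083, -0.0007, 0.0, 0.0, 0.0]
[0.0, -0.0083, -0.0007, 0.0, 0.0, 0.0]
[-0.0, -0.0083, -0.0007, 0.0, 0.0, 0.0]
[-0.0, -0.0083, -0.0007, 0.0, 0.0, 0.0]
[0.0, -0.0083, -0.0007, 0.0, 0.0, 0.0]
[-0.0, -0.0083, -0.0007, 0.0, 0.0, 0.0]
```

```bash
python3 -m jog '[[0,-0.002,0.0015,0,0,-0.2],[0,-0.004,0.0015,0,0,0],[0,-0.005,0.0015,0,0,0],[0,-0.006,0.001,0,0,0],[0,-0.006,0.0003,0,0,0],[0,-0.005,0,0,0,0],[0,-0.003,0,0,0,0]]'; python3 st.py -27 80 -6 0 3 -27 130 -6 0 6
```

```text
time: 13.42
ee_pos: [0.5948, -0.1899, 0.2201]
eef_rot: [0.555, -0.494, 0.445, -0.5]
ft_force: [0.4, 0.8, -2.7]
width: 0.0154
13.42 L -28.3 Lz 68.8 off -0.6 | yaw 6.7 th -5.9 roll 0.0 [ 0.4  0.8 -2.7] 0.0154
-> -27.0 80.0 -6.0
[-0.0003, -0.0038, 0.0001, -0.0, -0.1, -0.0]
[-0.0003, -0.0038, 0.0001, -0.0, -0.1, -0.0]
[-0.0003, -0.0038, 0.0001, -0.0, -0.1, -0.0]
-> -27.0 130.0 -6.0
[0.0, -0.0083, -0.0009, 0.0, 0.0, 0.0]
[0.0, -0.0083, -0.0009, 0.0, 0.0, 0.0]
[0.0, -0.0083, -0.0009, 0.0, 0.0, 0.0]
[0.0, -0.0083, -0.0009, 0.0, 0.0, 0.0]
[0.0, -0.0083, -0.0009, 0.0, 0.0, 0.0]
[0.0, -0.0083, -0.0009, 0.0, 0.0, 0.0]
```

```bash
python3 -m jog '[[0,-0.004,0,0,0,0],[0,-0.007,-0.0005,0,0,0],[0,-0.009,-0.001,0,0,0],[0,-0.011,-0.001,0,0,0],[0,-0.011,-0.001,0,0,0],[0,-0.011,-0.001,0,0,0],[0,-0.009,-0.001,0,0,0],[0,-0.007,-0.001,0,0,0],[0,-0.004,0,0,0,0],[0,0,0,0,0,0]]'
cat > pl.py <<'E'
import sys;from h import *
from bench import r
np.set_printoptions(precision=4,suppress=True)
h,th,n=[float(v) for v in sys.argv[1:4]]
p,R=now(r);s=r.read_state();B=np.array([.001,.139,-.0225]);print(round(s["time"],2),"bowl",p+R.apply(B),tilt(R),s["ft_force"].round(1))
Q=heading_rot(8,th);P=np.array([.581,.246,.064+.012+h])-Q.apply(B);rows(p,R,P,Q,int(n))
E
python3 pl.py .08 -6 22
python3 - <<'E'
from h import *
from bench import r
c=r.camera("side")
cv2.imwrite("pics/s6.png",cv2.resize(c["image"][120:320,300:540],(720,600),interpolation=2)[:,:,::-1])
E
```

```text
time: 14.25
ee_pos: [0.596, -0.1905, 0.3039]
eef_rot: [0.554, -0.493, 0.446, -0.501]
ft_force: [-0.5, -0.2, -1.2]
width: 0.016
14.25 bowl [ 0.56   -0.1958  0.1679] yaw 6.6 th -5.8 roll -0.0 [-0.5 -0.2 -1.2]
[-0.0199, 0.0002, 0.0033, -0.0, -0.1, -0.0]
[-0.0199, 0.0002, 0.0034, -0.0, -0.1, -0.0]
[-0.0199, 0.0002, 0.0034, -0.0, -0.1, -0.0]
[-0.0199, 0.0002, 0.0034, -0.0, -0.1, -0.0]
[-0.0199, 0.0002, 0.0034, -0.0, -0.1, -0.0]
[-0.0199, 0.0002, 0.0034, -0.0, -0.1, -0.0]
[-0.0198, 0.0002, 0.0035, -0.0, -0.1, -0.0]
[-0.0198, 0.0002, 0.0035, -0.0, -0.1, -0.0]
[-0.0198, 0.0002, 0.0035, -0.0, -0.1, -0.0]
[-0.0198, 0.0002, 0.0035, -0.0, -0.1, -0.0]
[-0.0198, 0.0002, 0.0035, -0.0, -0.1, -0.0]
[-0.0198, 0.0002, 0.0036, -0.0, -0.1, -0.0]
```

View pics/s6.png

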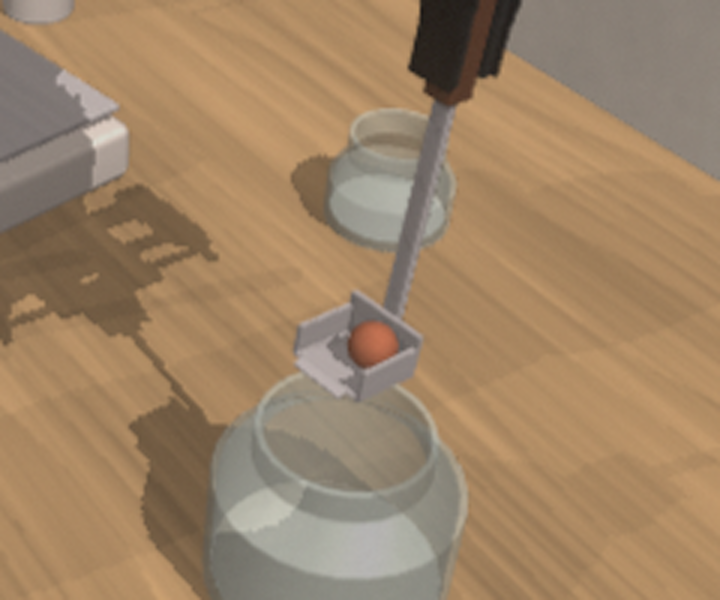

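The nodule sits in the bowl (crop (372,343)), clear above the rim. (That was picture 9.) Now the traverse to the pan.

```bash
python3 -m jog '[[-0.004,0,0.0005,0,0,0],[-0.008,0,0.001,0,0,0],[-0.011,0,0.002,0,0,0],[-0.014,0,0.002,0,0,0],[-0.017,0,0.003,0,0,0],[-0.019,0,0.003,0,0,0],[-0.019,0,0.003,0,0,0],[-0.019,0,0.003,0,0,0],[-0.019,0,0.003,0,0,0],[-0.019,0,0.003,0,0,0],[-0.019,0,0.003,0,0,0],[-0.019,0,0.003,0,0,0]]'; python3 pl.py .06 -6 12
```

```text
time: 15.3
ee_pos: [0.6005, 0.0155, 0.2948]
eef_rot: [0.556, -0.496, 0.443, -0.499]
ft_force: [-0.7, -0.2, -2.1]
width: 0.0158
15.3 bowl [0.5633 0.0105 0.1591] yaw 6.6 th -6.3 roll 0.1 [-0.7 -0.2 -2.1]
[-0.0194, 0.0015, 0.0039, 0.0, -0.1, -0.0]
[-0.0194, 0.0015, 0.0039, 0.0, -0.1, -0.0]
[-0.0194, 0.0015, 0.0039, 0.0, -0.1, -0.0]
[-0.0194, 0.0015, 0.004, 0.0, -0.1, -0.0]
[-0.0194, 0.0015, 0.004, 0.0, -0.1, -0.0]
[-0.0194, 0.0015, 0.0041, 0.0, -0.1, -0.0]
[-0.0194, 0.0015, 0.0041, 0.0, -0.1, -0.0]
[-0.0194, 0.0015, 0.0041, 0.0, -0.1, -0.0]
[-0.0194, 0.0015, 0.0042, 0.0, -0.1, -0.0]
[-0.0194, 0.0015, 0.0042, 0.0, -0.1, -0.0]
[-0.0193, 0.0015, 0.0042, 0.0, -0.1, -0.0]
[-0.0193, 0.0015, 0.0043, 0.0, -0.1, -0.0]
```

```bash
python3 -m jog '[[-0.019,0,0.004,0,0,0],[-0.019,0,0.004,0,0,0],[-0.019,0,0.004,0,0,0],[-0.019,0,0.004,0,-0.1,0],[-0.019,0,0.004,0,-0.1,0],[-0.019,0,0.004,0,-0.1,0],[-0.018,0,0.004,0,-0.1,0],[-0.016,0,0.004,0,-0.1,0],[-0.013,0,0.003,0,-0.1,0],[-0.010,0,0.002,0,-0.1,0],[-0.006,0,0.001,0,-0.1,0],[-0.003,0,0,0,0,0]]'; python3 pl.py .03 -6 6
```

```text
time: 16.3
ee_pos: [0.6089, 0.229, 0.2855]
eef_rot: [0.565, -0.49, 0.431, -0.505]
ft_force: [0.5, -0.6, -1.0]
width: 0.0156
16.3 bowl [0.5706 0.2232 0.1502] yaw 8.6 th -6.8 roll 0.4 [ 0.5 -0.6 -1. ]
[-0.0036, 0.007, 0.0028, 0.1, 0.1, -0.1]
[-0.0036, 0.007, 0.0028, 0.1, 0.1, -0.1]
[-0.0036, 0.007, 0.0028, 0.1, 0.1, -0.1]
[-0.0036, 0.007, 0.0028, 0.1, 0.1, -0.1]
[-0.0036, 0.007, 0.0027, 0.1, 0.1, -0.1]
[-0.0036, 0.007, 0.0027, 0.1, 0.1, -0.1]
```

```bash
python3 -m jog '[[-0.003,0.003,0.002,0,0,0],[-0.0035,0.005,0.003,0,0,0],[-0.0035,0.006,0.003,0,0,-0.1],[-0.0035,0.006,0.003,0,0,-0.1],[-0.003,0.006,0.003,0,0,-0.1],[-0.002,0.005,0.002,0,0,0],[-0.001,0.002,0,0,0,0],[0,0,0,0,0,0]]'; python3 pl.py .012 0 6
```

```text
time: 16.97
ee_pos: [0.6194, 0.2487, 0.2466]
eef_rot: [0.566, -0.49, 0.434, -0.502]
ft_force: [-0.5, 0.8, -1.4]
width: 0.0156
16.97 bowl [0.5811 0.2421 0.1113] yaw 8.2 th -6.8 roll 0.0 [-0.5  0.8 -1.4]
[-0.0006, 0.0036, -0.0022, 1.1, 0.0, 0.0]
[-0.0006, 0.0035, -0.0023, 1.1, 0.0, 0.0]
[-0.0006, 0.0035, -0.0024, 1.1, 0.0, 0.0]
[-0.0006, 0.0034, -0.0024, 1.1, 0.0, 0.0]
[-0.0006, 0.0034, -0.0025, 1.1, 0.0, 0.0]
[-0.0006, 0.0033, -0.0026, 1.1, 0.0, 0.0]
```

```bash
python3 -m jog '[[-0.001,0.002,-0.001,0.6,0,0],[-0.001,0.003,-0.002,1,0,0],[-0.0005,0.003,-0.002,1,0,0],[-0.0005,0.003,-0.002,1,0,0],[0,0.003,-0.002,0.9,0,0],[0,0.003,-0.001,0.7,0,0],[0,0.001,-0.001,0.4,0,0],[0,0,0,0,0,0]]'; python3 pl.py .002 0 6
```

```text
time: 17.63
ee_pos: [0.6061, 0.2482, 0.2296]
eef_rot: [0.537, -0.466, 0.46, -0.531]
ft_force: [-0.0, 0.6, -1.3]
width: 0.0158
17.63 bowl [0.5823 0.2439 0.0909] yaw 8.1 th -0.7 roll 0.1 [-0.   0.6 -1.3]
[-0.0004, 0.0021, -0.0004, 0.1, 0.0, -0.0]
[-0.0004, 0.0021, -0.0004, 0.1, 0.0, -0.0]
[-0.0004, 0.0021, -0.0004, 0.1, 0.0, -0.0]
[-0.0004, 0.0021, -0.0004, 0.1, 0.0, -0.0]
[-0.0004, 0.0021, -0.0004, 0.1, 0.0, -0.0]
[-0.0004, 0.0021, -0.0004, 0.1, 0.0, -0.0]
```

```bash
python3 -m jog '[[-0.0005,0.002,0,0.1,0,0],[-0.0005,0.002,-0.0005,0.1,0,0],[-0.0005,0.002,-0.0005,0.1,0,0],[0,0.002,0,0.1,0,0],[0,0.002,0,0.1,0,0],[0,0.001,0,0,0,0],[0,0,0,0,0,0]]'; python3 pl.py .0 0 4
```

```text
time: 18.22
ee_pos: [0.6052, 0.2494, 0.2181]
eef_rot: [0.534, -0.464, 0.463, -0.534]
ft_force: [0.7, -0.0, -1.9]
width: 0.0158
18.22 bowl [0.5827 0.2454 0.0792] yaw 8.1 th -0.1 roll 0.1 [ 0.7 -0.  -1.9]
[-0.0002, 0.0008, -0.0005, 0.0, 0.0, -0.0]
[-0.0002, 0.0008, -0.0005, 0.0, 0.0, -0.0]
[-0.0002, 0.0008, -0.0005, 0.0, 0.0, -0.0]
[-0.0002, 0.0008, -0.0005, 0.0, 0.0, -0.0]
```

3 mm left, so I lower by touch.

```bash
python3 -m jog '[[0,0.0008,-0.0003,0,0,0],[0,0.0008,-0.0003,0,0,0],[0,0.0008,0,0,0,0],[0,0.0005,0,0,0,0]]'; python3 pl.py .0 0 1; python3 -m jog '[[0,0.0005,0,0,0,0],[0,0.0005,0,0,0,0]]'; python3 pl.py .0 0 1
```

```text
time: 18.55
ee_pos: [0.6049, 0.2491, 0.2157]
eef_rot: [0.534, -0.464, 0.463, -0.534]
ft_force: [-1.4, -0.4, 5.4]
width: 0.0156
18.55 bowl [0.5825 0.245  0.0767] yaw 8.1 th -0.1 roll 0.1 [-1.4 -0.4  5.4]
[-0.0013, 0.0007, -0.0016, 0.1, 0.1, -0.1]
time: 18.72
ee_pos: [0.605, 0.249, 0.2157]
eef_rot: [-0.534, 0.464, -0.463, 0.534]
ft_force: [-1.8, -0.6, 5.3]
width: 0.0159
18.72 bowl [0.5827 0.2451 0.0767] yaw 8.1 th -0.1 roll 0.1 [-1.8 -0.6  5.3]
[-0.0013, 0.0007, -0.0017, 0.1, 0.1, -0.1]
```

Seated: contact force 5 N and the height matches. Release slowly.

```bash
python3 -m jog '[[0,0,0,0,0,0],[0,0,0,0,0,0],[0,0,0,0,0,0],[0,0,0,0,0,0],[0,0,0,0,0,0],[0,0,0,0,0,0],[0,0,0,0,0,0],[0,0,0,0,0,0],[0,0,0,0,0,0]]' 0.3; 
python3 - <<'E'
from h import *
from bench import r
p,R=now(r);c=r.camera("side");print(proj(c,[.5827,.2451,.0767]))
cv2.imwrite("pics/s7.png",cv2.resize(c["image"][60:220,190:390],(750,600),interpolation=2)[:,:,::-1])
E
```

```text
time: 19.47
ee_pos: [0.6052, 0.2492, 0.2147]
eef_rot: [-0.534, 0.464, -0.463, 0.534]
ft_force: [0.0, 0.3, 0.4]
width: 0.0556
[293.69029747 145.75652071]
```

View pics/s7.png

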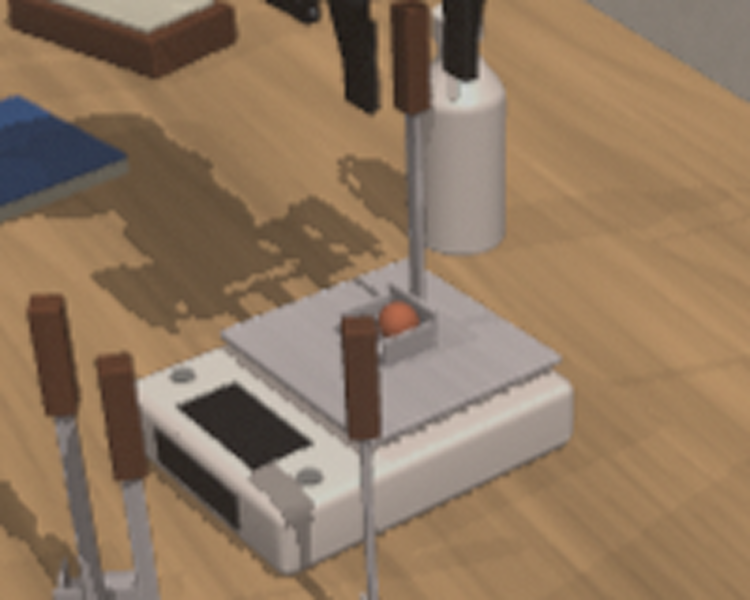

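The scoop stands free on the pan with the nodule in it (crop (398,320)), and both fingers are clear. Retreat straight up.

```bash
python3 -m jog '[[0,-0.004,0,0,0,0],[0,-0.01,0,0,0,0],[0,-0.015,0,0,0,0],[0,-0.02,0,0,0,0],[0,-0.02,0,0,0,0],[0,-0.02,0,0,0,0],[0,-0.015,0,0,0,0],[0,-0.005,0,0,0,0],[0,0,0,0,0,0],[0,0,0,0,0,0],[0,0,0,0,0,0],[0,0,0,0,0,0]]'
python3 - <<'E'
from h import *
from bench import r
np.set_printoptions(precision=4,suppress=True)
c=r.camera("side");w=cloud(c);x,y,z=[w[...,i] for i in range(3)]
m=(z>.21)&(z<.27)&(abs(x-.605)<.03)&(abs(y-.249)<.03);P=w[m];print("grip",m.sum(),P.mean(0),P[:,2].max())
m=(z>.068)&(z<.09)&(abs(x-.58)<.05)&(abs(y-.245)<.05);P=w[m];print("bowl",cv2.minAreaRect(P[:,:2].astype(np.float32)))
cv2.imwrite("pics/s8.png",cv2.resize(c["image"][60:220,190:390],(750,600),interpolation=2)[:,:,::-1])
E
```

```text
time: 20.52
ee_pos: [0.6048, 0.2481, 0.3331]
eef_rot: [-0.534, 0.464, -0.464, 0.534]
ft_force: [-1.0, -0.6, -0.6]
width: 0.0568
grip 291 [0.6011 0.244  0.2399] 0.26521342573319584
bowl ((0.5848077535629272, 0.24592161178588867), (0.04449910297989845, 0.04802318662405014), 7.138766288757324)
```

View pics/s8.png

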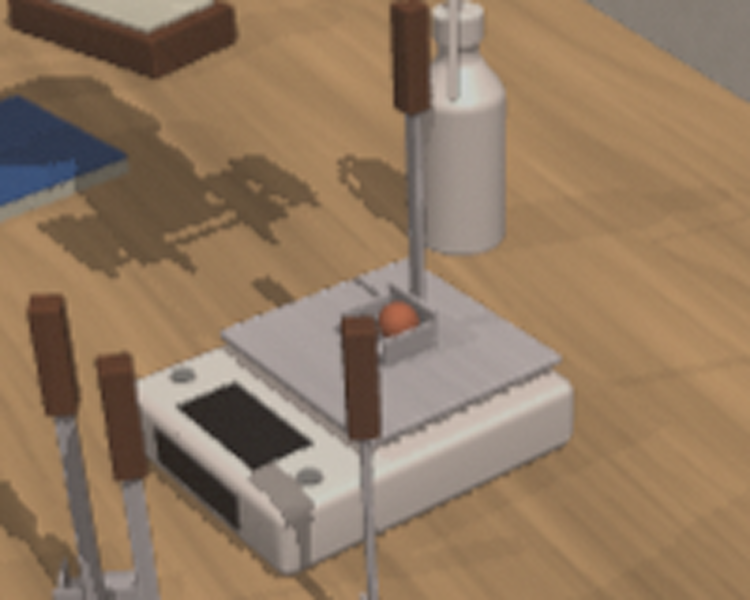

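The scoop stands upright and still at the middle of the pan with the nodule in it, and the gripper is well clear.

```bash
python3 -c "
from bench import r
print(r.close_job())"
```

```text
the job is handed in; nothing more can be done
None
```

The job is done and handed in at about 20.6 s, well under the 51 s limit; no verdict was reported.

I took the rightmost scoop, gripping it across x. I dipped it through the neck of the taller jar at a 40° slant and pushed the nodule against the wall onto the lip. Raising the lip rolled it into the bowl. I lifted it out, levelled the scoop over the pan, set it down by touch (about 5 N), let go and backed off straight up.

- **Final position:** the last side picture shows the scoop upright on the pan with the nodule in it. The bowl's middle measured about (0.583–0.585, 0.246) m against a pan centre of about (0.581, 0.246) m, so it is 2–4 mm off.
- **Gripper:** the fingertips ended about 7 cm above the grip, touching nothing. The highest force I read was about 9 N, when the lip touched the jar floor.
- **Checks that failed or disagreed:** one automatic locating of the nodule in the jar locked onto the wood, so I read its pixel by hand instead. The top and side cameras also disagreed by 2–4 mm on the jar's position.

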